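Swap the lens barrel in a sprung V-cradle and hold it seated

TASK

Change the lens barrel in the sprung V-cradle: lift the short barrel out and lay it on its side in the steel tray, then fetch the long barrel from its saddle, lay it centred lengthwise in the V and let go so that it settles on both faces. Then press it gently down and finish while holding it so, bearing on both faces of the V, with the cradle sunk about half of its 10 mm spring travel and never bottomed. Leave the spare short barrel and everything else on the bench where they are.

Things in the scene. Friction and masses are not known exactly. Their poses are not given: they have to be found in the camera images.
- lens_short: The short lens barrel that lies in the V-cradle at the start: dark metal cylinder with bright end rings, diameter 44, length 60, about 140 g. Origin on its axis at mid-length; its x axis runs along the barrel (both ends alike, it may be rolled about x by any angle).
- lens_long: The long lens barrel, the one to fit: same look, diameter 44, length 100, about 220 g. It lies in one of the two black saddles. Origin on its axis at mid-length; x axis along the barrel, both ends alike.
- lens_spare: A spare short barrel (diameter 44, length 60) in the other saddle; to be left alone. Origin on its axis at mid-length; x axis along the barrel.
- saddle_1: The saddle under the long barrel: low black block fixed to the bench, 76 x 54, 14 high, with two ribs along its x axis; the barrel rests between them with its axis 30.1 above the bench. Origin at the centre of its underside. The two saddles swap places from start to start.
- saddle_2: The saddle under the spare short barrel, the same as saddle_1.
- stand: Grey housing of the V-cradle, fixed to the bench, 112 (x) x 100 (y), top at 31. The V runs along its x axis. Origin at the centre of its underside.
- seat (a point): Where the axis of a seated 44 mm barrel lies, at mid-length of the V: 31.1 above the V's bottom line, 89.1 above the bench with the cradle up; sinks with it. x along the V, z up. The V is 50 long, open at both ends, faces at 45 degrees; their upper edges lie 18.5 to either side of the axis and 12.6 below it, and nothing of cradle or stand is higher.
- cradle (a joint): How far the sprung cradle has sunk, in m: 0 up, 0.010 bottomed. Preloaded: a barrel's weight does not sink it; with the long barrel it takes a push of about 1 N to start and 1.2 N per mm more. It is rigid sideways: a barrel clamped in the fingers bears on one face only; a settled one pushed on its top with closed fingertips bears on both. Faces: cradle_c0 (seat's +y side), cradle_c1 (-y).
- tray: Shallow rectangular steel tray, fixed to the bench, 180 (x) x 140 (y), 25 high, walls 4, floor about 4 thick, open on top and empty. Origin at the centre of its underside.
- dishes_tall: Bystander: stack of four closed culture dishes, 91 across, 63 high. Origin at the centre of its underside.
- dish_low: Bystander: one closed culture dish, 91 across, 15 high. Origin at the centre of its underside.
- marker: Bystander: marker pen lying along its x axis, 125 long, 18 high. Origin under its middle.
- tip_box: Bystander: blue box of pipette tips, 75 x 115, 56 high. Origin at the centre of its underside.
- stopper: Bystander: small dark rubber stopper, 26 across, 24 high. Origin at the centre of its underside.
Things that resemble listed ones, but are neither listed nor needed, are in the scene too. Leave any yellow look-alike of the lens_long alone.

How it is judged:
By the outcome, as a careful person would: the job done as asked, in the order asked, and still so for the second after the job is handed in, while the arm keeps its last pose, push and grip.
It also fails if it takes over 72 s, if anything falls off the work surface, if the arm or the gripper's body presses on something with over 40 N, if the wrist force passes 120 N, or if a joint passes its speed limit or range.

ROBOT

A 6-joint arm with a two-finger parallel gripper is mounted at the origin on the work surface. World frame = base frame: x ahead of the robot, y to its left, z up, the work surface at z = 0. Lengths are in m, angles in degrees, forces in N, time in s.
With the tool pointing down it reaches from about 0.3 to 0.75 m from the base axis. Payload 8.5 kg.
Tool frame: the origin (TCP) lies midway between the tips of the shut fingers; the grasp point (between the pads) lies 19 mm behind it (arm.hold_point_z is the z of the grasp point in the tool frame, in m); z points along the fingers, y is the line along which they close (so a half turn about z gives the same grasp; the last joint's range is limited). The gripper opens to 88 mm and grips with 3 to 60 N. Pads are 18 mm wide; open, the fingers measure 123 mm over their backs; the gripper's body (75 mm by 187 mm) begins 45 mm behind the grasp point.
Start: joints at [55.674, 21.807, 74.336, -0, 83.858, -12.336], TCP at [0.206, 0.51, 0.239] pointing down, gripper open.
Joint ranges: [-178.18, 178.18], [-50.72, 133.34], [12.68, 142.11], [-81.47, 261.47], [9.98, 163.14], [-165.26, 165.26]. Speed limits (degrees/s): [136.94, 136.94, 180, 180, 180, 180].

INTERFACE

Orientations are given as a 3x3 rotation matrix whose columns are the frame's x, y, z axes.
In Python, from bench import arm gives the robot as it stands.
- The arm moves only by the tool apply_moves, never from a script. Its arguments are lists of equal length, an entry for each row: "slide": the shift along the tool's x, y, z in m, a list of three; "roll": the turn about the tool's z in rad. A call has 1 to 5 rows; each row is the pose to reach, as a shift and turn from the pose commanded when the call began, along the tool's axes at that moment; what a row does not reach only later rows make up. A row lasts 1/8 s, in which the tool goes at most 62.5 mm and 10.7 degrees, less where a joint would pass 70% of its speed; a pose out of reach is approached as far as the arm can. A call with a gripper value outside its range is refused whole. "fingers" is the finger opening in m, from 0 to 0.0881, set as the call begins (left out, the last holds). The fingers move at their own pace and stop on an object; "newtons" is the grip in N (left out, the last holds). Time passes only in rows, so rows that repeat a pose let the fingers close. It gives the time, the measured TCP pose, the force, the opening and the grip force at its end, in the units of the state.
- arm.state(): the state, without advancing time (a new reading comes with each control period).
- arm.read_camera(name): name is "scene" or "top" or "wrist"; returns a dict with "img" (480x640x3 uint8, red, green, blue), "z_map" (480x640 float32, m along the optical axis (not along the pixel's ray), 0 where there is no reading), "intrinsics" (3x3 intrinsics, pixels), "rvec" (rotation vector, rad) and "tvec" (3), from world to camera coordinates, as OpenCV has them. Camera axes: x right, y down, z forward; pixel columns grow to the right and rows downward; lengths in m; the calibration is good to about 2 mm. A picture is of the moment at which its call begins.
- arm.finish_job(): hands the job in; it is judged then, once.
The state is a dict: "time": time; "joint_positions": joint angles; "qd": joint speeds; "joint_torque": joint torques, N m; "position": TCP position; "eef_rot": TCP orientation; "ft_force": force on the tool from outside, world axes, zero at the start; "moment": the same for the moment, N m; "grip_width": finger opening in m; "finger_force": force on a finger pad.
Only numpy, scipy, OpenCV 4.12 (cv2) and the standard library are available. Lean on these libraries where they do the work, as an engineer would, in place of code of your own. Each camera call takes 0.05 s, during which the arm holds its last target. There are 200 camera calls.

## Working session

There is one attempt and no reset: what is moved stays moved. The work goes in short steps, Python scripts to look and compute and a tool call to move; the robot and the scene stay as the last step left them, time stands still between calls to the robot, and variables do not carry over. Pictures are saved under pics/ and viewed, at most 10 in all, crops included, and the job is handed in when it is done.

Besides the shell and the picture viewer there is one more tool, called after "Call:" by a JSON object that holds its "name" and its "arguments", one argument or row to a line. apply_moves: Moves the arm, as the interface text tells. Its arguments: {"type":"object","properties":{"slide":{"type":"array","items":{"type":"array","items":{"type":"number"}}},"roll":{"type":"array","items":{"type":"number"}},"fingers":{"type":"number"},"newtons":{"type":"number"}},"required":["slide","roll"]}

```bash
mkdir -p pics; cat > h.py <<'E'
import numpy as np, cv2
from bench import arm
def cam(n):
    c=arm.read_camera(n); R=cv2.Rodrigues(np.array(c['rvec'],float))[0]; t=np.array(c['tvec'],float).ravel()
    return c,np.array(c['intrinsics']),R,t
def pts(c):
    K=np.array(c['intrinsics']);R=cv2.Rodrigues(np.array(c['rvec'],float))[0]; t=np.array(c['tvec'],float).ravel()
    v,u=np.mgrid[:480,:640]; z=c['z_map']
    P=np.stack([(u-K[0,2])/K[0,0]*z,(v-K[1,2])/K[1,1]*z,z],-1)
    W=(P-t)@R; W[z==0]=np.nan
    return W
def save(n,img): cv2.imwrite('pics/'+n+'.png',cv2.cvtColor(img,cv2.COLOR_RGB2BGR))
E
python3 - <<'E'
from h import *
for n in ('top','scene'):
    c=arm.read_camera(n); save(n+'1',c['img']); np.savez(''+n+'1.npz',**c)
    R=cv2.Rodrigues(np.array(c['rvec'],float))[0]; print(n,-R.T@np.array(c['tvec']).ravel(),c['intrinsics'][0])
s=arm.state(); print(s['time'],s['position'],s['eef_rot'],s['ft_force'],s['grip_width'],arm.hold_point_z)
E
```

```text
top [0.50067516 0.05364803 1.38155216] [623.40676203   0.         320.61619301]
scene [1.25533181 0.51319205 0.7084782 ] [493.75388866   0.         323.58029967]
0.1 [0.20580531 0.50979656 0.23822846] [[-9.27251268e-01  3.74439014e-01 -7.14044534e-04]
 [ 3.74439585e-01  9.27250772e-01 -1.00124991e-03]
 [ 2.87191317e-04 -1.19577678e-03 -9.99999244e-01]] [ 0.19352428 -0.28048267 -0.17673591] 0.08811003802836695 -0.0187
```

View pics/top1.png

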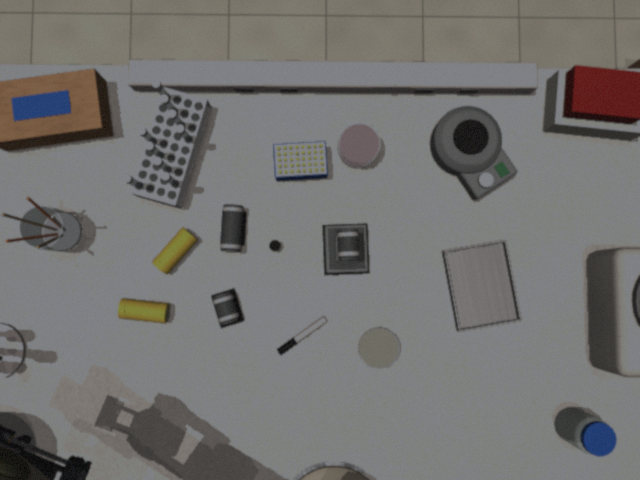

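View pics/scene1.png

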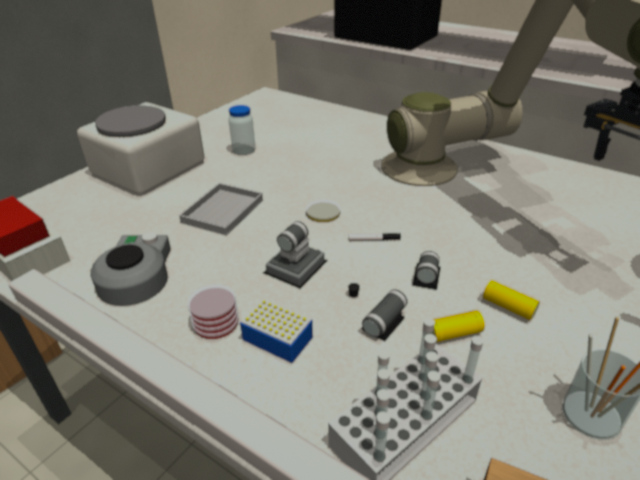

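The top view shows the short barrel in the V at (347,246), a long dark barrel at (233,228), a spare short one at (227,308) and the tray at (481,285). Possible mix-ups for the long barrel are the yellow look-alikes at (175,251) and (144,310) and the dark spare at (227,308). My choice is the dark long one at (233,228). The scene view agrees: cradle (293,240), long (385,313), spare (428,267).

```bash
python3 - <<'E'
from h import *
c=dict(np.load('top1.npz')); W=pts(c)
save('crop1',cv2.resize(c['img'][190:340,200:380],None,fx=4,fy=4,interpolation=cv2.INTER_CUBIC))
def box(name,r0,r1,c0,c1,zl,zh):
    w=W[r0:r1,c0:c1].reshape(-1,3); w=w[(w[:,2]>zl)&(w[:,2]<zh)]
    r=cv2.minAreaRect((w[:,:2]*1000).astype(np.float32)); b=cv2.boxPoints(r)
    e=[b[1]-b[0],b[2]-b[1]]; e=max(e,key=np.linalg.norm)
    print(name,len(w),'c',np.round(r[0],1),'size',np.round(r[1],1),'long-ang',round(np.degrees(np.arctan2(e[1],e[0])),1),'zmax',w[:,2].max().round(4),'med',np.median(w,0).round(4))
print(W[380,500],W[300,300])
box('short',225,270,325,370,.085,.13)
box('stand',215,280,315,380,.02,.04)
box('long',200,256,215,250,.035,.08)
box('spare',285,330,205,246,.035,.08)
box('tray',230,340,430,530,.018,.04)
box('trayfloor',250,320,455,510,-.01,.012)
box('dishes',115,175,330,390,.04,.08)
box('tipbox',135,190,265,335,.04,.08)
box('stop',235,255,265,285,.012,.04)
box('dishlow',320,375,352,408,.008,.03)
E
```

```text
[ 0.29236576 -0.36900649 -0.00793245] [0.46874599 0.07335713 0.00056201]
short 640 c [586.2 -26.6] size [62.3 44.1] long-ang 1.8 zmax 0.1168 med [ 0.5856 -0.0258  0.1064]
stand 1304 c [579.  -26.7] size [108.9  92.1] long-ang 2.2 zmax 0.0394 med [ 0.5691 -0.0202  0.0286]
long 906 c [624.8 221.8] size [ 43.6 101.9] long-ang -2.9 zmax 0.0592 med [0.6234 0.2205 0.0477]
spare 567 c [452.1 232.6] size [61.9 43.7] long-ang 17.9 zmax 0.0579 med [0.4528 0.2312 0.0477]
tray 630 c [ 501.2 -324.6] size [180.4 142.1] long-ang 9.9 zmax 0.031 med [ 0.4986 -0.3274  0.0237]
trayfloor 3737 c [ 503.3 -330.6] size [125.2 153.3] long-ang -0.2 zmax 0.012 med [ 0.5019 -0.3293  0.0032]
dishes 1440 c [807.3 -53.9] size [88.8 90.8] long-ang -26.9 zmax 0.07 med [ 0.8057 -0.0535  0.0618]
tipbox 1834 c [773.2  73.6] size [ 76.5 115.2] long-ang -85.9 zmax 0.0636 med [0.7714 0.0735 0.0514]
stop 103 c [587.6 130. ] size [23.4 23.1] long-ang 44.0 zmax 0.0304 med [0.5883 0.1299 0.0233]
dishlow 1351 c [364.1 -98.6] size [89.6 89.6] long-ang 53.7 zmax 0.0238 med [ 0.3648 -0.0988  0.0142]
```

View pics/crop1.png

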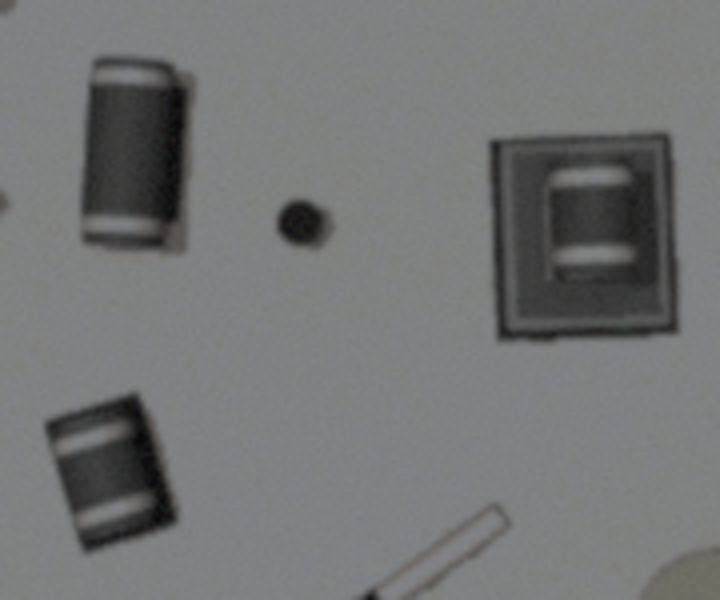

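The crop confirms it: the dark 44×100 barrel with bright rings at crop (135,155) is the long one. The short barrel is in the V at (592,215), and the spare at (110,470) stays put. Next I move above the cradle.

Call:
{"name": "apply_moves", "arguments": {
  "slide": [
    [-0.046,-0.03,0],
    [-0.092,-0.06,0],
    [-0.138,-0.09,0],
    [-0.184,-0.12,0]
  ],
  "roll": [0,0,0,0]
}}

```text
time: 0.6
position: [0.3322, 0.3283, 0.2386]
eef_rot: [[-0.927, 0.374, -0.0], [0.374, 0.927, -0.0], [0.0, -0.0, -1.0]]
ft_force: [0.7, 0.6, -0.3]
grip_width: 0.0878
finger_force: 0.0
```

Call:
{"name": "apply_moves", "arguments": {
  "slide": [
    [-0.046,-0.03,0],
    [-0.092,-0.06,0],
    [-0.138,-0.09,0],
    [-0.184,-0.12,0]
  ],
  "roll": [0,0,0,0]
}}

```text
time: 1.1
position: [0.458, 0.148, 0.2386]
eef_rot: [[-0.927, 0.375, -0.0], [0.375, 0.927, 0.0], [0.0, -0.0, -1.0]]
ft_force: [1.7, 1.1, 0.3]
grip_width: 0.0879
finger_force: 0.0
```

Call:
{"name": "apply_moves", "arguments": {
  "slide": [
    [-0.046,-0.03,0],
    [-0.092,-0.06,0],
    [-0.138,-0.09,0.0],
    [-0.184,-0.115,0.01],
    [-0.185,-0.115,0.02]
  ],
  "roll": [-0.1,-0.2,-0.3,-0.4,-0.42]
}}

```text
time: 1.72
position: [0.587, -0.0289, 0.2172]
eef_rot: [[-0.999, -0.034, -0.001], [-0.034, 0.999, -0.0], [0.001, 0.0, -1.0]]
ft_force: [-0.5, 1.3, 0.2]
grip_width: 0.0879
finger_force: 0.0
```

```bash
cat >> h.py <<'E'
def st():
    s=arm.state(); R=np.array(s['eef_rot']); y=R[:,1]
    print('t',s['time'],'p',np.round(s['position'],4),'yhead',round(np.degrees(np.arctan2(y[1],y[0])),2),'z',R[:,2].round(4),'F',np.round(s['ft_force'],2),'w',round(s['grip_width'],4),'gf',s['finger_force'],'j',np.round(s['joint_positions'],1))
    return s,R
def nav(xyz,yhead=None):
    s,R=st(); d=R.T@(np.array(xyz)-np.array(s['position']))
    y=R[:,1]; r=0 if yhead is None else -(yhead-np.degrees(np.arctan2(y[1],y[0])))
    print('slide',d.round(4),'n',np.linalg.norm(d).round(3),'roll',np.radians(r).round(4))
def box(W,name,r0,r1,c0,c1,zl,zh):
    w=W[r0:r1,c0:c1].reshape(-1,3); w=w[(w[:,2]>zl)&(w[:,2]<zh)]
    r=cv2.minAreaRect((w[:,:2]*1000).astype(np.float32)); b=cv2.boxPoints(r)
    e=max([b[1]-b[0],b[2]-b[1]],key=np.linalg.norm)
    print(name,len(w),'c',np.round(r[0],1),'size',np.round(r[1],1),'long-ang',round(np.degrees(np.arctan2(e[1],e[0])),1),'zmax',w[:,2].max().round(4),'med',np.median(w,0).round(4))
E
python3 - <<'E'
from h import *
s,R=st()
c=arm.read_camera('wrist'); save('w1',c['img']); np.savez('w1.npz',**c)
W=pts(c); print(W[::60,::80].round(3)[...,2])
t=dict(np.load('top1.npz')); T=pts(t); m=(T[...,0]>.56)&(T[...,0]<.7)&(T[...,1]>.1)&(T[...,1]<.34)&(T[...,2]>.06); print('tall',T[m][:8].round(3),m.sum())
E
```

```text
t 1.725 p [ 0.587  -0.0289  0.2172] yhead 91.95 z [-0.0011 -0.     -1.    ] F [-0.48  1.31  0.21] w 0.0879 gf 0.0 j [ -14.3   26.5   70.2   -0.    83.3 -106.3]
[[ 0.004 -0.001 -0.001  0.    -0.001  0.015 -0.001 -0.001]
 [ 0.004 -0.     0.    -0.    -0.001 -0.002 -0.     0.001]
 [ 0.005 -0.002 -0.    -0.001 -0.    -0.001 -0.002  0.   ]
 [ 0.003  0.023 -0.001 -0.001  0.046 -0.001 -0.002 -0.   ]
 [ 0.    -0.001 -0.    -0.001  0.11  -0.001 -0.001  0.023]
 [ 0.001 -0.    -0.001 -0.001 -0.    -0.    -0.     0.043]
 [ 0.294  0.294  0.26  -0.001 -0.001  0.039  0.262  0.294]
 [ 0.305  0.299  0.299  0.298  0.298  0.299  0.298  0.3  ]]
tall [[0.699 0.339 0.062]
 [0.699 0.335 0.06 ]
 [0.699 0.333 0.06 ]
 [0.699 0.33  0.061]
 [0.697 0.334 0.061]
 [0.694 0.338 0.063]
 [0.69  0.336 0.062]
 [0.685 0.333 0.066]] 12
```

View pics/w1.png

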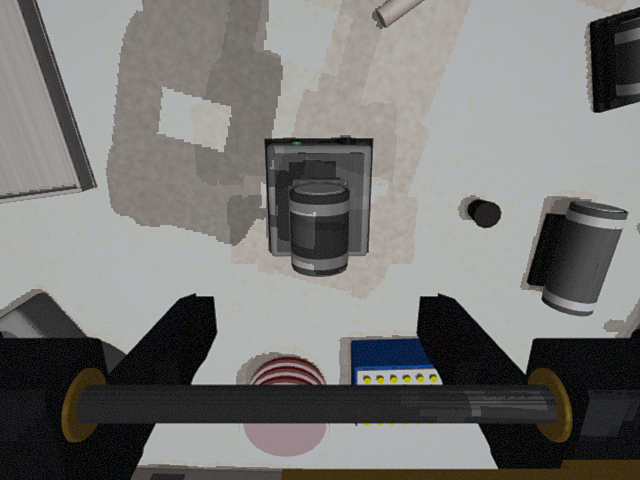

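The wrist view shows the short barrel at (320,228) on the stand (265–373, 138–255), with the long one at (583,257). Now I'll measure both from here.

```bash
python3 - <<'E'
from h import *
W=pts(dict(np.load('w1.npz')))
box(W,'short',170,285,280,360,.088,.13)
box(W,'stand',130,262,258,380,.026,.036)
box(W,'long',195,320,535,632,.03,.075)
w=W[170:285,280:360].reshape(-1,3); w=w[w[:,2]>.088]
top=w[w[:,2]>w[:,2].max()-.006]; print(np.median(top,0),w[:,2].max())
v=W[150:285,270:375].reshape(-1,3); v=v[(v[:,2]>.038)&(v[:,2]<.085)]; print('cradle',v.min(0),v.max(0),len(v))
nav([.585,-.027,.078],92)
E
```

```text
short 5011 c [585. -28.] size [61.6 44.4] long-ang 2.4 zmax 0.1126 med [ 0.5814 -0.0283  0.1074]
stand 6139 c [580.  -28.2] size [101.6  90.7] long-ang 1.9 zmax 0.033 med [ 0.556  -0.0301  0.03  ]
long 5667 c [623.1 219. ] size [ 44.  101.3] long-ang -3.1 zmax 0.0532 med [0.6179 0.2105 0.0472]
[ 0.58346635 -0.02809519  0.10940296] 0.1126341869221884
cradle [ 0.55388035 -0.05314798  0.04154221] [ 0.6066569  -0.00359824  0.08497429] 531
t 1.775 p [ 0.5856 -0.0272  0.216 ] yhead 92.03 z [-0.0038  0.0011 -1.    ] F [ 0.54  0.81 -1.07] w 0.0881 gf 0.0 j [ -14.2   26.5   70.5    0.    83.3 -106.3]
slide [0.    0.    0.138] n 0.138 roll 0.0005
```

Call:
{"name": "apply_moves", "arguments": {
  "slide": [
    [0,0,0.04],
    [0,0,0.085],
    [0,0,0.12],
    [0,0,0.138],
    [0,0,0.138]
  ],
  "roll": [0,0,0,0,0]
}}

```text
time: 2.4
position: [0.5847, -0.025, 0.08]
eef_rot: [[-0.999, -0.037, -0.003], [-0.037, 0.999, 0.001], [0.003, 0.001, -1.0]]
ft_force: [0.0, 0.6, 0.4]
grip_width: 0.0882
finger_force: 0.0
```

Call:
{"name": "apply_moves", "arguments": {
  "slide": [
    [0,0,0],
    [0,0,0],
    [0,0,0],
    [0,0,0],
    [0,0,0]
  ],
  "roll": [0,0,0,0,0],
  "fingers": 0.03,
  "newtons": 15
}}

```text
time: 3.02
position: [0.5859, -0.0267, 0.081]
eef_rot: [[-0.999, -0.036, 0.001], [-0.036, 0.999, -0.001], [-0.001, -0.001, -1.0]]
ft_force: [-0.8, -1.8, 1.4]
grip_width: 0.0434
finger_force: 15.0
```

```bash
python3 - <<'E'
from h import *
st()
E
```

```text
t 3.025 p [ 0.5859 -0.0267  0.081 ] yhead 92.07 z [ 5.e-04 -9.e-04 -1.e+00] F [-0.8  -1.85  1.42] w 0.0434 gf 14.999256581068039 j [ -14.1   34.2   81.2   -0.    64.6 -106.2]
```

Call:
{"name": "apply_moves", "arguments": {
  "slide": [
    [0,0,-0.03],
    [0,0,-0.08],
    [0.01,-0.03,-0.12],
    [0.03,-0.08,-0.13],
    [0.05,-0.14,-0.13]
  ],
  "roll": [0,0,0,0,0]
}}

```text
time: 3.65
position: [0.5407, -0.1682, 0.2117]
eef_rot: [[-0.999, -0.038, 0.002], [-0.038, 0.999, -0.001], [-0.002, -0.001, -1.0]]
ft_force: [0.8, -0.8, -1.0]
grip_width: 0.0435
finger_force: 15.0
```

Call:
{"name": "apply_moves", "arguments": {
  "slide": [
    [0.016,-0.055,0],
    [0.032,-0.11,0],
    [0.046,-0.15,0],
    [0.046,-0.155,0.01],
    [0.046,-0.155,0.01]
  ],
  "roll": [0,0,0,0,0]
}}

```text
time: 4.28
position: [0.5005, -0.3231, 0.1995]
eef_rot: [[-0.999, -0.036, -0.002], [-0.036, 0.999, 0.002], [0.002, 0.002, -1.0]]
ft_force: [-0.3, 0.6, -1.6]
grip_width: 0.0435
finger_force: 15.0
```

```bash
python3 - <<'E'
from h import *
st()
c=arm.read_camera('top'); save('top2',cv2.resize(c['img'][200:340,300:540],None,fx=3,fy=3,interpolation=cv2.INTER_CUBIC)); np.savez('top2.npz',**c)
W=pts(c)
v=W[215:280,315:380].reshape(-1,3); v=v[(v[:,2]>.05)&(v[:,2]<.11)]; print('cradle',v.min(0),v.max(0),len(v))
box(W,'cradle',215,280,315,380,.05,.11)
box(W,'stand',215,280,315,380,.022,.04)
st()
E
```

```text
t 4.275 p [ 0.5005 -0.3231  0.1995] yhead 92.06 z [-0.0018  0.0023 -1.    ] F [-0.33  0.62 -1.57] w 0.0435 gf 14.998931139707565 j [ -44.2   28.1   70.5    0.    81.6 -136.3]
cradle [ 0.55604304 -0.05011918  0.05032529] [ 0.60745431 -0.00294713  0.08292095] 550
cradle 550 c [581.7 -26.6] size [50.9 47.6] long-ang 0.7 zmax 0.0829 med [ 0.5816 -0.0272  0.0687]
stand 1415 c [579.  -26.7] size [108.9  92.1] long-ang 2.3 zmax 0.0385 med [ 0.5776 -0.0224  0.0291]
t 4.325 p [ 0.5009 -0.3227  0.2002] yhead 92.12 z [-0.001   0.0015 -1.    ] F [ 0.13 -0.59 -1.62] w 0.0436 gf 14.998960196971893 j [ -44.2   28.1   70.4    0.    81.6 -136.3]
```

View pics/top2.png

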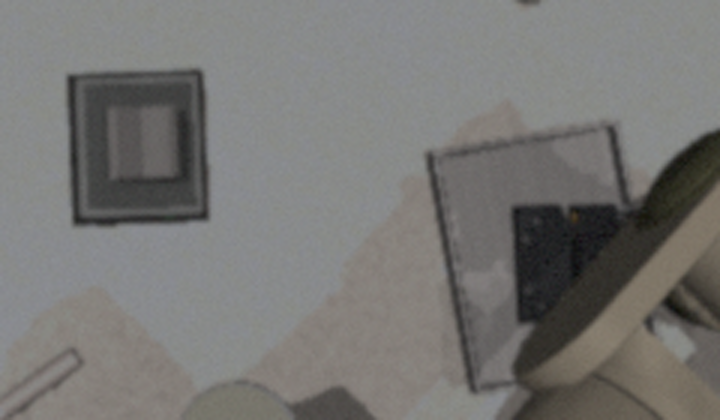

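The top view shows the empty V at crop (146,143), which is about (0.581,-0.027) in world. The gripper is over the tray interior, so I lower.

Call:
{"name": "apply_moves", "arguments": {
  "slide": [
    [0,0,0.05],
    [0,0,0.1],
    [0,0,0.145],
    [0,0,0.17],
    [0,0,0.174]
  ],
  "roll": [0,0,0,0,0]
}}

```text
time: 4.95
position: [0.5009, -0.3221, 0.0257]
eef_rot: [[-0.999, -0.038, -0.002], [-0.038, 0.999, 0.002], [0.002, 0.002, -1.0]]
ft_force: [0.3, 0.4, -0.3]
grip_width: 0.0433
finger_force: 15.0
```

Call:
{"name": "apply_moves", "arguments": {
  "slide": [
    [0,0,0.001],
    [0,0,0.002],
    [0,0,0.003],
    [0,0,0.004],
    [0,0,0.005]
  ],
  "roll": [0,0,0,0,0]
}}

```text
time: 5.58
position: [0.5007, -0.3239, 0.0218]
eef_rot: [[-0.999, -0.036, 0.0], [-0.036, 0.999, -0.0], [-0.0, -0.0, -1.0]]
ft_force: [0.8, 0.6, -1.6]
grip_width: 0.0436
finger_force: 15.0
```

```bash
python3 -c "
from h import *
st()"
```

```text
t 5.575 p [ 0.5007 -0.3239  0.0218] yhead 92.07 z [ 1.e-04 -2.e-04 -1.e+00] F [ 0.76  0.62 -1.55] w 0.0436 gf 14.998988807201385 j [ -44.3   39.5   82.5   -0.    58.1 -136.3]
```

Call:
{"name": "apply_moves", "arguments": {
  "slide": [
    [0,0,0.001],
    [0,0,0.002],
    [0,0,0.003]
  ],
  "roll": [0,0,0]
}}

```text
time: 5.95
position: [0.5007, -0.3238, 0.0186]
eef_rot: [[-0.999, -0.036, -0.0], [-0.036, 0.999, 0.0], [0.0, 0.0, -1.0]]
ft_force: [-0.2, 0.4, -1.1]
grip_width: 0.0436
finger_force: 15.0
```

Call:
{"name": "apply_moves", "arguments": {
  "slide": [
    [0,0,0.0005],
    [0,0,0.001],
    [0,0,0.001]
  ],
  "roll": [0,0,0]
}}

```text
time: 6.32
position: [0.5007, -0.3238, 0.018]
eef_rot: [[-0.999, -0.036, 0.0], [-0.036, 0.999, -0.0], [-0.0, -0.0, -1.0]]
ft_force: [-1.2, 0.9, 2.4]
grip_width: 0.0436
finger_force: 15.0
```

Contact with the tray floor, so I release gently and rise.

Call:
{"name": "apply_moves", "arguments": {
  "slide": [
    [0,0,0],
    [0,0,0],
    [0,0,0]
  ],
  "roll": [0,0,0],
  "fingers": 0.06
}}

```text
time: 6.7
position: [0.5008, -0.3239, 0.0177]
eef_rot: [[-0.999, -0.036, 0.0], [-0.036, 0.999, -0.0], [-0.0, -0.0, -1.0]]
ft_force: [-0.2, -0.3, 0.2]
grip_width: 0.06
finger_force: 0.0
```

Call:
{"name": "apply_moves", "arguments": {
  "slide": [
    [0,0,-0.02],
    [0,0,-0.06],
    [0,0,-0.12],
    [0,0,-0.18],
    [0,0,-0.19]
  ],
  "roll": [0,0,0,0,0]
}}

```text
time: 7.32
position: [0.5016, -0.3246, 0.2121]
eef_rot: [[-0.999, -0.036, 0.006], [-0.036, 0.999, -0.006], [-0.005, -0.006, -1.0]]
ft_force: [0.3, 0.8, -0.4]
grip_width: 0.0602
finger_force: 0.0
```

```bash
python3 - <<'E'
from h import *
c=arm.read_camera('wrist'); W=pts(c)
m=(W[...,0]>.43)&(W[...,0]<.57)&(W[...,1]>-.39)&(W[...,1]<-.26)&(W[...,2]>.03)&(W[...,2]<.07)
W[~m]=np.nan
box(W,'short',0,480,0,640,.034,.07)
nav([.581,-.027,.215],92)
E
```

```text
short 3231 c [ 499.8 -324.8] size [61.8 40.8] long-ang 2.1 zmax 0.0497 med [ 0.4975 -0.3251  0.0447]
t 7.375 p [ 0.5013 -0.3243  0.2107] yhead 92.08 z [ 0.0037 -0.0037 -1.    ] F [ 1.38 -0.03 -0.31] w 0.0601 gf 0.0 j [ -44.2   27.6   69.5   -0.    82.6 -136.3]
slide [-0.0905  0.2942 -0.0051] n 0.308 roll 0.0014
```

Call:
{"name": "apply_moves", "arguments": {
  "slide": [
    [-0.012,0.04,0],
    [-0.029,0.095,0],
    [-0.045,0.15,0],
    [-0.06,0.2,0],
    [-0.075,0.25,0]
  ],
  "roll": [0,0,0,0,0],
  "fingers": 0.088
}}

```text
time: 8.0
position: [0.5663, -0.0694, 0.2058]
eef_rot: [[-0.999, -0.036, -0.003], [-0.036, 0.999, 0.001], [0.003, 0.001, -1.0]]
ft_force: [0.7, -0.6, -0.3]
grip_width: 0.0882
finger_force: 0.0
```

Call:
{"name": "apply_moves", "arguments": {
  "slide": [
    [-0.01,0.035,0],
    [-0.015,0.044,0],
    [-0.015,0.044,0]
  ],
  "roll": [0,0,0]
}}

```text
time: 8.38
position: [0.5799, -0.027, 0.2066]
eef_rot: [[-0.999, -0.037, -0.002], [-0.037, 0.999, 0.0], [0.002, 0.0, -1.0]]
ft_force: [0.1, -0.9, 0.4]
grip_width: 0.0878
finger_force: 0.0
```

```bash
python3 - <<'E'
from h import *
st()
c=arm.read_camera('wrist'); W=pts(c); np.savez('w2.npz',**c)
save('w2',cv2.resize(c['img'][120:320,210:430],None,fx=3,fy=3,interpolation=cv2.INTER_CUBIC))
m=(W[...,0]>.545)&(W[...,0]<.62)&(W[...,1]>-.062)&(W[...,1]<.01)&(W[...,2]>.05)
V=W.copy(); V[~m]=np.nan
box(V,'cradle',0,480,0,640,.058,.1)
box(V,'cradletop',0,480,0,640,.072,.1)
box(W,'stand',110,330,200,440,.026,.036)
box(W,'long',150,330,500,640,.03,.075)
# V-bottom line: fit planes to both sides
P=V[m]; 
yy=P[:,1]-np.tan(np.radians(2))*(P[:,0]-.581)
for a in np.arange(-.055,.004,.003):
    k=(yy>a)&(yy<=a+.003)
    if k.sum()>5: print(round(a+.0015,4),k.sum(),np.median(P[k,2]).round(4), P[k,0].min().round(4),P[k,0].max().round(4))
nav([.624,.2195,.2],87)
E
```

```text
t 8.375 p [ 0.5799 -0.027   0.2066] yhead 92.1 z [-1.8e-03  2.0e-04 -1.0e+00] F [ 0.05 -0.89  0.36] w 0.0878 gf 0.0 j [ -14.3   26.3   72.4   -0.    81.4 -106.4]
cradle 3859 c [580.9 -28.1] size [50.7 48.4] long-ang 2.2 zmax 0.0774 med [ 0.579  -0.0283  0.0697]
cradletop 1286 c [580.7 -28.3] size [50.4 47. ] long-ang 1.9 zmax 0.0774 med [ 0.5799 -0.0281  0.074 ]
stand 6904 c [580.5 -28.1] size [102.3  90.4] long-ang 2.1 zmax 0.0336 med [ 0.5583 -0.0287  0.03  ]
long 5938 c [623.  217.8] size [ 42.5 102. ] long-ang -4.6 zmax 0.0531 med [0.6177 0.2104 0.0472]
-0.0535 582 0.2867 0.5515 0.6056
-0.0505 762 0.2856 0.5515 0.6067
-0.0475 814 0.2854 0.5518 0.6066
-0.0445 819 0.2852 0.5511 0.6062
-0.0415 815 0.2853 0.5515 0.6064
-0.0385 807 0.2853 0.5513 0.6064
-0.0355 823 0.2859 0.5512 0.6061
-0.0325 965 0.2863 0.5512 0.6062
-0.0295 961 0.2866 0.551 0.6063
-0.0265 954 0.2865 0.5504 0.6055
-0.0235 943 0.2866 0.5507 0.6058
-0.0205 960 0.2864 0.5506 0.6053
-0.0175 977 0.2865 0.5506 0.6058
-0.0145 989 0.2864 0.5501 0.6048
-0.0115 996 0.2863 0.5505 0.6053
-0.0085 970 0.2864 0.5503 0.6048
-0.0055 933 0.2866 0.5503 0.6052
-0.0025 720 0.2873 0.5496 0.5894
0.0005 716 0.2874 0.55 0.5611
0.0035 713 0.2874 0.5497 0.5608
t 8.425 p [ 0.5798 -0.0276  0.2069] yhead 92.04 z [-0.0014  0.     -1.    ] F [ 0.28  0.09 -0.25] w 0.0881 gf 0.0 j [ -14.4   26.3   72.4   -0.    81.4 -106.4]
slide [-0.053   0.2454  0.0068] n 0.251 roll 0.088
```

View pics/w2.png

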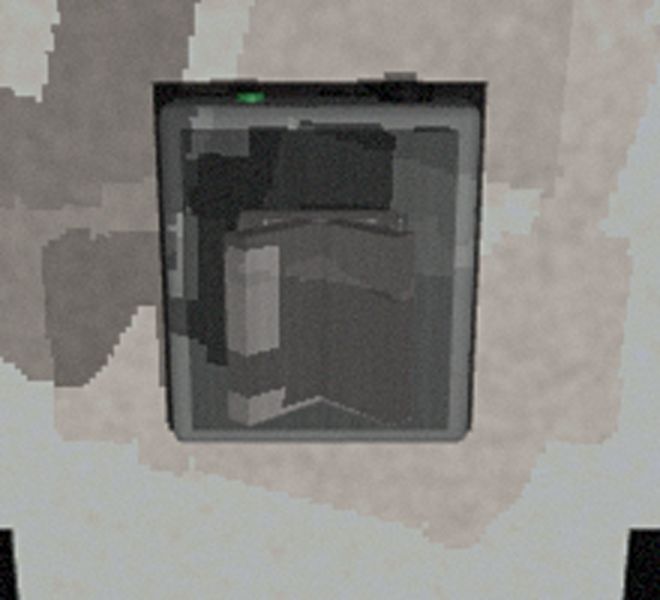

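The V sits at crop (320,320), giving a seat of about (0.581,-0.028) at a heading of 2.1°. The cradle and stand agree. Next is the long barrel.

Call:
{"name": "apply_moves", "arguments": {
  "slide": [
    [-0.009,0.04,0],
    [-0.021,0.095,0],
    [-0.033,0.15,0],
    [-0.045,0.205,0],
    [-0.053,0.243,0]
  ],
  "roll": [0.02,0.04,0.06,0.08,0.09]
}}

```text
time: 9.05
position: [0.6246, 0.2185, 0.2072]
eef_rot: [[-0.998, 0.055, -0.0], [0.055, 0.998, -0.0], [0.0, -0.0, -1.0]]
ft_force: [-0.3, -0.6, 0.3]
grip_width: 0.0884
finger_force: 0.0
```

Call:
{"name": "apply_moves", "arguments": {
  "slide": [
    [0,0,0],
    [0,0,0]
  ],
  "roll": [0,0]
}}

```text
time: 9.3
position: [0.6244, 0.2162, 0.2074]
eef_rot: [[-0.998, 0.055, -0.001], [0.055, 0.998, -0.001], [0.001, -0.001, -1.0]]
ft_force: [-1.0, -0.7, -0.0]
grip_width: 0.0881
finger_force: 0.0
```

```bash
python3 - <<'E'
from h import *
c=arm.read_camera('wrist'); W=pts(c); np.savez('w3.npz',**c)
m=(W[...,0]>.55)&(W[...,0]<.7)&(W[...,1]>.17)&(W[...,1]<.28)&(W[...,2]<.09)
W[~m]=np.nan
box(W,'long',0,480,0,640,.034,.075)
box(W,'longtop',0,480,0,640,.047,.075)
box(W,'saddle',0,480,0,640,.008,.018)
nav([.623,.219,.02],86.9)
E
```

```text
long 5751 c [623.4 220.7] size [ 43.5 101.3] long-ang -2.7 zmax 0.054 med [0.6189 0.2207 0.0487]
longtop 3580 c [623.9 221. ] size [ 29.9 100.4] long-ang -2.9 zmax 0.054 med [0.6195 0.2209 0.0501]
saddle 95 c [618.2 221.1] size [51.8 90.6] long-ang -2.6 zmax 0.018 med [0.6142 0.1985 0.0084]
t 9.35 p [0.6244 0.216  0.2076] yhead 86.8 z [-4.e-04 -4.e-04 -1.e+00] F [-0.3  0.6 -0.9] w 0.0882 gf 0.0 j [  8.8  34.4  57.7  -0.   88.  -78. ]
slide [0.0015 0.003  0.1876] n 0.188 roll -0.0017
```

Call:
{"name": "apply_moves", "arguments": {
  "slide": [
    [0.001,0.004,0.05],
    [0.001,0.004,0.105],
    [0.001,0.004,0.16],
    [0.001,0.004,0.183],
    [0.001,0.004,0.187]
  ],
  "roll": [0,0,0,0,0]
}}

```text
time: 9.98
position: [0.623, 0.2203, 0.0195]
eef_rot: [[-0.998, 0.056, -0.003], [0.056, 0.998, -0.001], [0.003, -0.001, -1.0]]
ft_force: [0.1, 0.1, 0.5]
grip_width: 0.0881
finger_force: 0.0
```

Call:
{"name": "apply_moves", "arguments": {
  "slide": [
    [0,0,0],
    [0,0,0],
    [0,0,0],
    [0,0,0],
    [0,0,0]
  ],
  "roll": [0,0,0,0,0],
  "fingers": 0.03,
  "newtons": 20
}}

```text
time: 10.6
position: [0.6235, 0.2221, 0.021]
eef_rot: [[-0.999, 0.054, 0.0], [0.054, 0.999, -0.0], [-0.0, -0.0, -1.0]]
ft_force: [-0.7, 0.6, 1.0]
grip_width: 0.0435
finger_force: 20.0
```

```bash
python3 - <<'E'
from h import *
st()
E
```

```text
t 10.6 p [0.6235 0.2221 0.021 ] yhead 86.92 z [ 4.e-04 -1.e-04 -1.e+00] F [-0.74  0.56  1.02] w 0.0435 gf 19.997783303260803 j [  9.4  44.6  70.4  -0.   65.  -77.5]
```

Call:
{"name": "apply_moves", "arguments": {
  "slide": [
    [0,0,-0.02],
    [0,0,-0.06],
    [0,0,-0.115],
    [0,0,-0.165],
    [0,0,-0.18]
  ],
  "roll": [0,0,0,0,0]
}}

```text
time: 11.22
position: [0.624, 0.2222, 0.2036]
eef_rot: [[-0.999, 0.054, 0.005], [0.054, 0.999, 0.001], [-0.005, 0.001, -1.0]]
ft_force: [0.1, -0.7, -3.5]
grip_width: 0.0437
finger_force: 20.0
```

```bash
python3 - <<'E'
from h import *
nav([.581,-.027,.2],92.1)
E
```

```text
t 11.225 p [0.624  0.2222 0.2036] yhead 86.93 z [ 4.6e-03  8.0e-04 -1.0e+00] F [ 0.12 -0.69 -3.49] w 0.0437 gf 19.99724507331848 j [  9.4  34.6  58.    0.   87.2 -77.5]
slide [ 0.0296 -0.2512  0.0032] n 0.253 roll -0.0903
```

Call:
{"name": "apply_moves", "arguments": {
  "slide": [
    [0.005,-0.04,0],
    [0.012,-0.1,0],
    [0.019,-0.16,0],
    [0.026,-0.215,0],
    [0.029,-0.251,0]
  ],
  "roll": [-0.02,-0.04,-0.06,-0.08,-0.09]
}}

```text
time: 11.85
position: [0.5797, -0.0292, 0.1988]
eef_rot: [[-0.999, -0.035, -0.004], [-0.035, 0.999, 0.001], [0.004, 0.001, -1.0]]
ft_force: [-0.0, 0.7, -2.7]
grip_width: 0.0435
finger_force: 20.0
```

Call:
{"name": "apply_moves", "arguments": {
  "slide": [
    [0,0,0],
    [0,0,0]
  ],
  "roll": [0,0]
}}

```text
time: 12.1
position: [0.5807, -0.0264, 0.1996]
eef_rot: [[-0.999, -0.036, -0.002], [-0.036, 0.999, 0.001], [0.002, 0.001, -1.0]]
ft_force: [-0.5, -0.2, -2.1]
grip_width: 0.0433
finger_force: 20.0
```

```bash
python3 - <<'E'
from h import *
nav([.581,-.027,.2],92.1)
for n in ('wrist','top'):
    c=arm.read_camera(n); W=pts(c)
    if n=='wrist': save('w4',c['img'])
    m=(W[...,0]>.5)&(W[...,0]<.66)&(W[...,1]>-.06)&(W[...,1]<.01)
    V=W.copy(); V[~m]=np.nan
    try:
        box(V,n+' barrel',0,480,0,640,.19,.236 )
        box(V,n+' cradle',0,480,0,640,.058,.1)
    except Exception as e: print(e)
    box(np.where(((W[...,0]>.51)&(W[...,0]<.65)&(W[...,1]>-.09)&(W[...,1]<.04))[...,None],W,np.nan),n+' stand',0,480,0,640,.026,.036)
st()
E
```

```text
t 12.1 p [ 0.5807 -0.0264  0.1996] yhead 92.08 z [-2.e-03  9.e-04 -1.e+00] F [-0.52 -0.22 -2.08] w 0.0433 gf 19.9969545006752 j [ -14.3   26.7   73.     0.    80.5 -106.4]
slide [-0.0003 -0.0006 -0.0004] n 0.001 roll -0.0004
wrist barrel 27582 c [580.9 -25.1] size [ 70.  102.9] long-ang -0.3 zmax 0.236 med [ 0.5673 -0.0275  0.2265]
wrist cradle 420 c [557.8 -29.2] size [ 4.6 47.4] long-ang -87.5 zmax 0.0768 med [ 0.5567 -0.0304  0.0661]
wrist stand 4304 c [551.9 -29.3] size [45.2 90.3] long-ang -87.7 zmax 0.0333 med [ 0.5464 -0.0298  0.0301]
top barrel 238 c [542.1 -25.8] size [43.3 22.7] long-ang 87.6 zmax 0.235 med [ 0.5403 -0.0221  0.2259]
top cradle 4 c [558.2 -10.3] size [2.1 4.3] long-ang -1.4 zmax 0.076 med [ 0.5572 -0.0093  0.0748]
top stand 199 c [542.9 -27.8] size [26.1 89.4] long-ang -89.9 zmax 0.0359 med [ 0.5406 -0.0048  0.0297]
t 12.2 p [ 0.5809 -0.0258  0.2001] yhead 92.15 z [-1.1e-03  5.0e-04 -1.0e+00] F [-0.14 -0.3  -1.41] w 0.0433 gf 19.9968820810318 j [ -14.2   26.7   72.9    0.    80.5 -106.4]
```

View pics/w4.png

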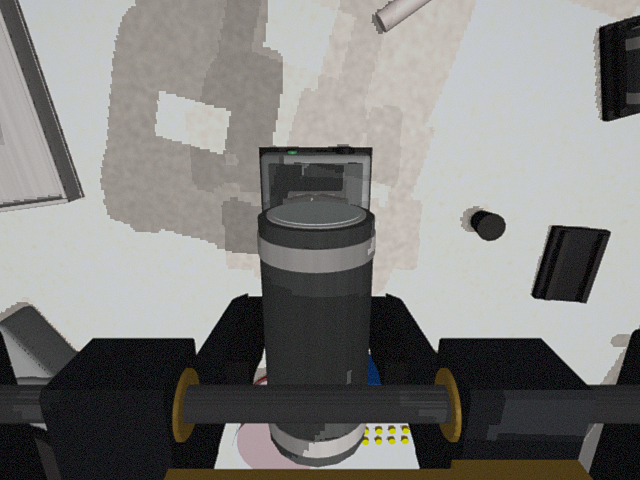

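The long barrel is gripped level, at (318,330), and in line with the V below, whose near end shows at (315,197). Lengthwise it's centred to within 1 mm, so I lower.

Call:
{"name": "apply_moves", "arguments": {
  "slide": [
    [0,-0.001,0.04],
    [0,-0.001,0.08],
    [0,-0.001,0.107],
    [0,-0.001,0.115],
    [0,-0.001,0.116]
  ],
  "roll": [0,0,0,0,0]
}}

```text
time: 12.82
position: [0.5813, -0.0275, 0.085]
eef_rot: [[-0.999, -0.037, 0.0], [-0.037, 0.999, -0.0], [-0.0, -0.0, -1.0]]
ft_force: [0.2, 0.0, -3.0]
grip_width: 0.0436
finger_force: 20.0
```

Call:
{"name": "apply_moves", "arguments": {
  "slide": [
    [0,0,0.0005],
    [0,0,0.001],
    [0,0,0.0015],
    [0,0,0.002],
    [0,0,0.002]
  ],
  "roll": [0,0,0,0,0]
}}

```text
time: 13.45
position: [0.581, -0.0281, 0.0828]
eef_rot: [[-0.999, -0.036, -0.0], [-0.036, 0.999, 0.0], [0.0, 0.0, -1.0]]
ft_force: [-0.5, 0.3, -2.1]
grip_width: 0.0435
finger_force: 20.0
```

```bash
python3 - <<'E'
from h import *
st()
E
```

```text
t 13.45 p [ 0.581  -0.0281  0.0828] yhead 92.07 z [-0.  0. -1.] F [-0.51  0.31 -2.06] w 0.0435 gf 19.996917843818665 j [ -14.4   33.7   81.9    0.    64.4 -106.5]
```

Call:
{"name": "apply_moves", "arguments": {
  "slide": [
    [0,0,0.0005],
    [0,0,0.001],
    [0,0,0.0015],
    [0,0,0.0015]
  ],
  "roll": [0,0,0,0]
}}

```text
time: 13.95
position: [0.581, -0.028, 0.0812]
eef_rot: [[-0.999, -0.036, -0.0], [-0.036, 0.999, 0.0], [0.0, 0.0, -1.0]]
ft_force: [-0.0, -0.9, -2.4]
grip_width: 0.0439
finger_force: 20.0
```

Call:
{"name": "apply_moves", "arguments": {
  "slide": [
    [0,0,0.0005],
    [0,0,0.001],
    [0,0,0.001]
  ],
  "roll": [0,0,0]
}}

```text
time: 14.32
position: [0.5811, -0.028, 0.0805]
eef_rot: [[-0.999, -0.036, 0.0], [-0.036, 0.999, 0.0], [-0.0, 0.0, -1.0]]
ft_force: [-1.0, 1.3, 1.4]
grip_width: 0.0435
finger_force: 20.0
```

Contact. I release and let it settle, then rise straight up.

Call:
{"name": "apply_moves", "arguments": {
  "slide": [
    [0,0,0],
    [0,0,0],
    [0,0,0],
    [0,0,0]
  ],
  "roll": [0,0,0,0],
  "fingers": 0.07
}}

```text
time: 14.82
position: [0.581, -0.0281, 0.0802]
eef_rot: [[-0.999, -0.036, 0.0], [-0.036, 0.999, -0.0], [-0.0, -0.0, -1.0]]
ft_force: [-0.2, 0.7, 0.5]
grip_width: 0.07
finger_force: 0.0
```

Call:
{"name": "apply_moves", "arguments": {
  "slide": [
    [0,0,-0.015],
    [0,0,-0.045],
    [0,0,-0.085],
    [0,0,-0.12],
    [0,0,-0.125]
  ],
  "roll": [0,0,0,0,0]
}}

```text
time: 15.45
position: [0.5817, -0.0282, 0.2084]
eef_rot: [[-0.999, -0.036, 0.005], [-0.036, 0.999, -0.001], [-0.005, -0.002, -1.0]]
ft_force: [-0.2, 0.5, -0.2]
grip_width: 0.07
finger_force: 0.0
```

Call:
{"name": "apply_moves", "arguments": {
  "slide": [
    [0,0,0],
    [0,0,0],
    [0,0,0],
    [0,0,0],
    [0,0,0]
  ],
  "roll": [0,0,0,0,0],
  "fingers": 0.0
}}

```text
time: 16.08
position: [0.581, -0.028, 0.205]
eef_rot: [[-0.999, -0.036, -0.0], [-0.036, 0.999, 0.0], [0.0, 0.0, -1.0]]
ft_force: [0.8, -0.0, 0.3]
grip_width: 0.0222
finger_force: 0.0
```

```bash
python3 - <<'E'
from h import *
s,R=st()
c=arm.read_camera('wrist'); W=pts(c); save('w5',c['img'])
m=(W[...,0]>.5)&(W[...,0]<.66)&(W[...,1]>-.07)&(W[...,1]<.02)
V=W.copy(); V[~m]=np.nan
box(V,'barrel',0,480,0,640,.09,.13)
box(V,'barreltop',0,480,0,640,.106,.13)
k=m&(W[...,2]>.09)&(W[...,2]<.13); P=W[k]
for a in (.54,.56,.58,.60,.62): 
    q=P[abs(P[:,0]-a)<.006]; print(a,len(q),np.percentile(q[:,2],95) if len(q) else '')
box(np.where(((W[...,0]>.51)&(W[...,0]<.65)&(W[...,1]>-.09)&(W[...,1]<.04))[...,None],W,np.nan),' stand',0,480,0,640,.026,.036)
E
```

```text
t 16.075 p [ 0.581 -0.028  0.205] yhead 92.07 z [-4.e-04  1.e-04 -1.e+00] F [ 0.81 -0.04  0.26] w 0.0222 gf 0.0 j [ -14.4   26.4   72.5   -0.    81.1 -106.5]
barrel 8557 c [581. -28.] size [101.4  44. ] long-ang 2.2 zmax 0.1126 med [ 0.5747 -0.0285  0.1077]
barreltop 5318 c [581.2 -28.7] size [101.2  29.5] long-ang 1.6 zmax 0.1126 med [ 0.5761 -0.0284  0.1092]
0.54 1172 0.11108707093871029
0.56 1074 0.11058524570012382
0.58 989 0.11058984140854479
0.6 918 0.11060504056982169
0.62 879 0.11092128505417762
 stand 4781 c [580.5 -28.3] size [101.7  90.4] long-ang 2.1 zmax 0.0328 med [ 0.5688 -0.032   0.0297]
```

View pics/w5.png

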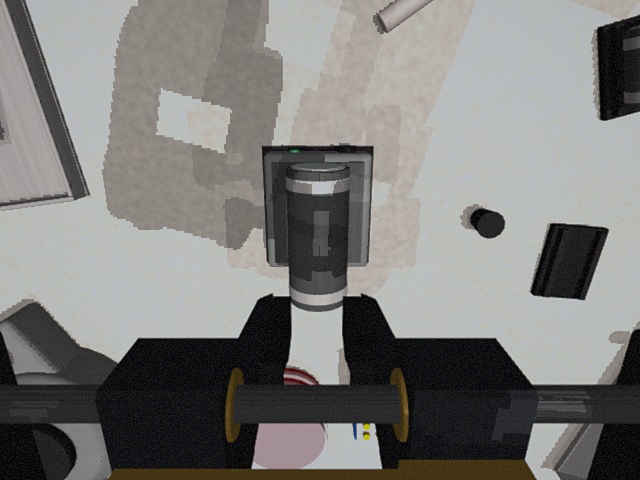

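The long barrel lies level and centred in the V at (318,238), measured at (0.581,-0.028). I finish closing the fingers and come down to just above its top.

Call:
{"name": "apply_moves", "arguments": {
  "slide": [
    [0,0,0],
    [0,0,0],
    [0,0,0.03],
    [0,0,0.07],
    [0,0,0.085]
  ],
  "roll": [0,0,0,0,0]
}}

```text
time: 16.75
position: [0.5803, -0.0279, 0.1185]
eef_rot: [[-0.999, -0.036, -0.003], [-0.036, 0.999, 0.001], [0.003, 0.001, -1.0]]
ft_force: [-0.1, -0.1, 0.4]
grip_width: 0.0004
finger_force: 0.0
```

Call:
{"name": "apply_moves", "arguments": {
  "slide": [
    [0,0,0.002],
    [0,0,0.004],
    [0,0,0.005],
    [0,0,0.005],
    [0,0,0.005]
  ],
  "roll": [0,0,0,0,0]
}}

```text
time: 17.38
position: [0.5811, -0.028, 0.1156]
eef_rot: [[-0.999, -0.036, 0.001], [-0.036, 0.999, -0.0], [-0.001, -0.0, -1.0]]
ft_force: [0.4, 0.5, 0.1]
grip_width: 0.0005
finger_force: 0.0
```

```bash
python3 - <<'E'
from h import *
st()
E
```

```text
t 17.375 p [ 0.5811 -0.028   0.1156] yhead 92.08 z [ 6.e-04 -2.e-04 -1.e+00] F [0.44 0.55 0.1 ] w 0.0005 gf 0.0 j [ -14.4   31.4   79.8   -0.    68.8 -106.5]
```

Still free, about 4.5 mm above the top. Next, slow steps with force readings.

Call:
{"name": "apply_moves", "arguments": {
  "slide": [
    [0,0,0.001],
    [0,0,0.002],
    [0,0,0.003],
    [0,0,0.003]
  ],
  "roll": [0,0,0,0]
}}

```text
time: 17.88
position: [0.581, -0.028, 0.1121]
eef_rot: [[-0.999, -0.036, -0.0], [-0.036, 0.999, 0.0], [0.0, 0.0, -1.0]]
ft_force: [0.6, -0.2, -0.7]
grip_width: 0.0005
finger_force: 0.0
```

Call:
{"name": "apply_moves", "arguments": {
  "slide": [
    [0,0,0.0005],
    [0,0,0.001],
    [0,0,0.001]
  ],
  "roll": [0,0,0]
}}

```text
time: 18.25
position: [0.581, -0.028, 0.1113]
eef_rot: [[-0.999, -0.036, 0.0], [-0.036, 0.999, -0.0], [-0.0, -0.0, -1.0]]
ft_force: [0.4, -0.5, 0.9]
grip_width: 0.0003
finger_force: 0.4
```

Call:
{"name": "apply_moves", "arguments": {
  "slide": [
    [0,0,0.0005],
    [0,0,0.001],
    [0,0,0.001]
  ],
  "roll": [0,0,0]
}}

```text
time: 18.62
position: [0.581, -0.028, 0.1103]
eef_rot: [[-0.999, -0.036, 0.0], [-0.036, 0.999, -0.0], [-0.0, -0.0, -1.0]]
ft_force: [-0.1, 0.1, 2.3]
grip_width: 0.0005
finger_force: 1.0
```

Call:
{"name": "apply_moves", "arguments": {
  "slide": [
    [0,0,0.0005],
    [0,0,0.001],
    [0,0,0.001]
  ],
  "roll": [0,0,0]
}}

```text
time: 19.0
position: [0.581, -0.028, 0.1093]
eef_rot: [[-0.999, -0.036, 0.0], [-0.036, 0.999, -0.0], [-0.0, -0.0, -1.0]]
ft_force: [-0.6, -0.3, 3.5]
grip_width: 0.0003
finger_force: 1.6
```

Call:
{"name": "apply_moves", "arguments": {
  "slide": [
    [0,0,0.0005],
    [0,0,0.001],
    [0,0,0.001]
  ],
  "roll": [0,0,0]
}}

```text
time: 19.38
position: [0.581, -0.028, 0.1083]
eef_rot: [[-0.999, -0.036, 0.0], [-0.036, 0.999, -0.0], [-0.0, -0.0, -1.0]]
ft_force: [-0.5, 0.0, 4.7]
grip_width: 0.0006
finger_force: 2.2
```

Force rises 1.2 N per mm with contact at z = 0.1113, so the cradle has sunk about 3 mm. Two more to go.

Call:
{"name": "apply_moves", "arguments": {
  "slide": [
    [0,0,0.0005],
    [0,0,0.001],
    [0,0,0.0015],
    [0,0,0.002],
    [0,0,0.002]
  ],
  "roll": [0,0,0,0,0]
}}

```text
time: 20.0
position: [0.5811, -0.028, 0.1065]
eef_rot: [[-0.999, -0.036, 0.0], [-0.036, 0.999, -0.0], [-0.0, -0.0, -1.0]]
ft_force: [-1.2, -0.1, 6.6]
grip_width: 0.0004
finger_force: 3.3
```

Call:
{"name": "apply_moves", "arguments": {
  "slide": [
    [0,0,0],
    [0,0,0],
    [0,0,0],
    [0,0,0]
  ],
  "roll": [0,0,0,0]
}}

```text
time: 20.5
position: [0.5811, -0.028, 0.1065]
eef_rot: [[-0.999, -0.036, 0.0], [-0.036, 0.999, -0.0], [-0.0, -0.0, -1.0]]
ft_force: [-0.5, 1.0, 7.4]
grip_width: 0.0006
finger_force: 3.2
```

```bash
python3 - <<'E'
from h import *
st()
c=arm.read_camera('wrist'); W=pts(c)
m=(W[...,0]>.5)&(W[...,0]<.66)&(W[...,1]>-.07)&(W[...,1]<.02)
V=W.copy(); V[~m]=np.nan
box(V,'barrel',0,480,0,300,.085,.108)
P=W[m&(W[...,2]>.09)&(W[...,2]<.13)]
for a in (.54,.55,.56):
    q=P[abs(P[:,0]-a)<.005]; print(a,len(q),np.percentile(q[:,2],90) if len(q) else '', np.ptp(q[:,1]) if len(q) else '')
c=arm.read_camera('scene'); save('s2',cv2.resize(c['img'][190:290,170:410],None,fx=3,fy=3,interpolation=cv2.INTER_CUBIC))
st()
E
```

```text
t 20.5 p [ 0.5811 -0.028   0.1065] yhead 92.08 z [ 4.e-04 -2.e-04 -1.e+00] F [-0.54  0.99  7.38] w 0.0006 gf 3.23925644159317 j [ -14.4   32.    80.4   -0.    67.6 -106.5]
barrel 2985 c [562.9 -44. ] size [64.2 14. ] long-ang 1.5 zmax 0.1077 med [ 0.5506 -0.0437  0.0996]
0.54 2246 0.10587437557008295 0.04266249278910108
0.55 1999 0.10551740346359602 0.042084044760849745
0.56 1915 0.1053952247075415 0.041532026867504825
t 20.6 p [ 0.5811 -0.028   0.1065] yhead 92.07 z [ 4.e-04 -1.e-04 -1.e+00] F [-0.38  0.87  6.61] w 0.0008 gf 3.239974658936262 j [ -14.4   32.    80.4    0.    67.6 -106.5]
```

View pics/s2.png

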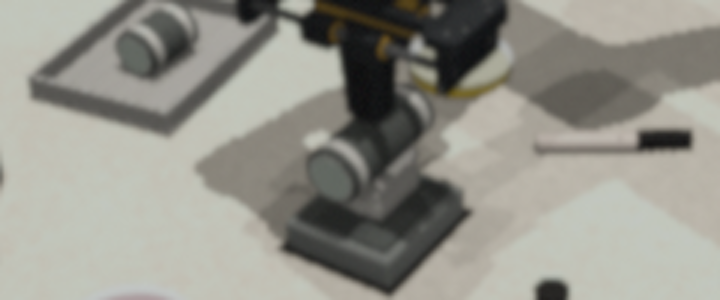

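The scene shows the shut fingers pressing the long barrel in the V (370,150) and the short barrel on its side in the tray (155,40). The barrel top sank from about 0.1106 to 0.1055, and the push is about 7 N, which makes a sink of about 5 mm. I hand in.

```bash
python3 -c "
from bench import arm
print(arm.finish_job())"
```

```text
the job is handed in; nothing more can be done
None
```

I handed the job in after about 21 s of the 72 s allowed, but no verdict came back: the short barrel lies on its side in the tray, and the long one is centred in the V, held down with about 7 N and the cradle sunk about 5 mm.

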